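# Sort the microscope optics back into their trays

## Task

Put the loose microscope optics away: the two eyepieces in the tray with square compartments and the two objectives in the tray with round wells, one to each compartment or well, standing upright on its floor. One optic stands close behind the bottle of lens cleaner: stand the bottle aside on the bare bench, clear of its mat, to get at it, and at the end have the bottle standing upright in the middle of its round cork mat again. Knock nothing over, and leave the slide box and the culture dish where they are.

Things in the scene. Friction and masses are not known exactly. Their poses are not given: they have to be found in the camera images.
- eyepiece_a: microscope eyepiece standing upright, lens up: short and stout, 46 mm tall; chromed sleeve 30 mm across from 0 to 12 mm height, then a black straight round body 36 mm across from 12 to 42 mm, flat top with a round lens; about 90 g. Origin: centre of its underside, z up its axis (round, yaw means nothing). Two alike; either may take either square compartment.
- eyepiece_b: microscope eyepiece standing upright, lens up: short and stout, 46 mm tall; chromed sleeve 30 mm across from 0 to 12 mm height, then a black straight round body 36 mm across from 12 to 42 mm, flat top with a round lens; about 90 g. Origin: centre of its underside, z up its axis (round, yaw means nothing). Two alike; either may take either square compartment.
- objective_a: microscope objective standing upright, nose up: bare metal, slimmer, 56 mm tall; foot 26 mm across up to 6 mm height, straight barrel 28 mm across from 6 to 37 mm with a dark band, then a cone narrowing to a 12 mm nose at the top; about 110 g. Origin: centre of its underside, z up its axis (round, yaw means nothing). Two alike; either may take either round well.
- objective_b: microscope objective standing upright, nose up: bare metal, slimmer, 56 mm tall; foot 26 mm across up to 6 mm height, straight barrel 28 mm across from 6 to 37 mm with a dark band, then a cone narrowing to a 12 mm nose at the top; about 110 g. Origin: centre of its underside, z up its axis (round, yaw means nothing). Two alike; either may take either round well.
- bottle: closed white plastic bottle of lens cleaner on its cork mat; one of the four optics stands about 10 mm (clear gap) from it on its far side from the robot, so the taller bottle blocks a gripper coming down over it. Straight round body 56 mm across up to 70 mm height, shoulder to 80 mm, grey cap 30 mm across up to 100 mm; about 200 g. Origin: centre of its underside, z up.
- mat: the bottle's place: a flat round cork mat fixed to the bench, 72 mm in diameter, 3 mm thick. Origin: centre of its underside, on the bench (its top is 3 mm higher).
- square_tray: the eyepiece tray, fixed to the bench: light grey plastic, 150 x 76 mm, 14 mm high, with two square compartments side by side along its length (each 69 x 68 mm, floor 5 mm above the bench, walls 9 mm deep and 4 mm thick). Origin: centre of its underside; x along its length; compartment centres at x = -38 and +38 mm, y = 0.
- round_tray: the objective tray, fixed to the bench: light grey plastic block, 150 x 76 mm, 14 mm high, with two round wells side by side along its length (each 48 mm in diameter, 9 mm deep, floor 5 mm above the bench). Origin: centre of its underside; x along its length; well centres at x = -38 and +38 mm, y = 0.
- slide_box: a closed blue box of slides, 60 x 90 mm, 30 mm high, loose, not part of the job; leave it where it is. Origin: centre of its underside.
- petri_dish: a closed glass culture dish, 64 mm in diameter, 15 mm high, loose, not part of the job; leave it where it is. Origin: centre of its underside.
Not all that is in view belongs to the job. What is shaped like the objective_b but yellow is not meant.

How it is judged:
By the outcome, as a careful person would: the job done as asked, in the order asked, and still so for the second after the job is handed in, with the robot touching nothing.
It also fails if it takes over 141 s, if anything falls off the work surface, if the arm or the gripper's body presses on something with over 40 N, if the wrist force passes 120 N, or if a joint passes its speed limit or range.

## Robot

A 6-joint arm with a two-finger parallel gripper is mounted at the origin on the work surface. World frame = base frame: x ahead of the robot, y to its left, z up, the work surface at z = 0. Lengths are in m, angles in rad, forces in N, time in s.
With the tool pointing down it reaches from about 0.35 to 0.875 m from the base axis. Payload 4.2 kg.
Tool frame: the origin (TCP) lies midway between the tips of the shut fingers; the grasp point (between the pads) lies 19 mm behind it; z points along the fingers, y is the direction in which the jaws open and shut (so a half turn about z gives the same grasp; the last joint's range is limited). The gripper opens to 85 mm and grips with 20 to 120 N. Pads are 22 mm wide; open, the fingers measure 114 mm over their backs; the gripper's body (76 mm by 85 mm) begins 54 mm behind the grasp point. The pads swing forward as they close: fully open they stand 13 mm farther back than shut.
Start: joints at [1.386, 0.385, 0.008, 0, -1.194, -0.259], TCP at [0.268, 0.564, 0.231] pointing down, gripper open.
Joint ranges: [-3.14, 3.14], [-1.21, 2.06], [-1.07, 1.41], [-3.16, 2.05], [-2.99, -0.16], [-3.1, 3.1]. Speed limits (rad/s): [2.79, 2.79, 3.14, 3.14, 3.14, 3.14].

## Interface

Orientations are given as a unit quaternion [w, x, y, z].
In Python, from station import r, vision gives the robot as it stands.
- The arm moves only by the tool drive_tool, never from a script. Its argument "series" is one flat list of numbers, 5 for each row, row after row: the shift along the tool's x, y, z in mm, then the turn about the tool's z in degrees, then the closure, from 0 (fully open) to 1 (shut). In form: [x, y, z, spin, grip, x, y, z, spin, grip, ...]. A call has 1 to 5 rows; each row is the pose to reach, as a shift and turn from the pose commanded when the call began, along the tool's axes at that moment; what a row does not reach only later rows make up. A row lasts 1/12 s, in which the tool goes at most 41.7 mm and 7.16 degrees, less where a joint would pass 70% of its speed; a pose out of reach is approached as far as the arm can. A call with a gripper value outside its range is refused whole. The fingers move at their own pace and stop on an object; "squeeze" is the grip in N (left out, the last holds). Time passes only in rows, so rows that repeat a pose let the fingers close. It gives the time, the measured TCP pose, the force and the opening at its end, in the units of the state.
- r.sense(): the state, without advancing time (a new reading comes with each control period).
- vision.capture(name): name is "scene" or "top" or "wrist"; returns the picture (420x560x3 uint8, red, green, blue); there is no depth.
- vision.camera_info(name): a dict with "K" (3x3 intrinsics, pixels), "position" and "rotation" of the camera in the world. Camera axes: x right, y down, z forward; pixel columns grow to the right and rows downward; lengths in m; the calibration is good to about 2 mm. A picture is of the moment at which its call begins: read the wrist's pose just before it. camera_info takes no time and is no camera call; for the wrist camera it gives the pose at the moment of the call.
- r.hand_in(): hands the job in, once; it reports no verdict.
The state is a dict: "t": time; "joints": joint angles; "dq": joint speeds; "tau": joint torques, N m; "position": TCP position; "tool_rot": TCP orientation; "ft_force": force on the tool from outside, world axes, zero at the start; "torque": the same for the moment, N m; "width": finger opening in m.
Only numpy, scipy, OpenCV 4.12 (cv2) and the standard library are available. Lean on these libraries where they do the work, as an engineer would, in place of code of your own. Each camera call takes 0.05 s, during which the arm holds its last target. There are 200 camera calls.

## Working session

There is one attempt and no reset: what is moved stays moved. The work goes in short steps, Python scripts to look and compute and a tool call to move; the robot and the scene stay as the last step left them, time stands still between calls to the robot, and variables do not carry over. Pictures are saved under pics/ and viewed, about 12 in all and at most 16, crops included, and the job is handed in when it is done.

Besides the shell and the picture viewer there is one more tool, called after "Emit:" as name(argument=value, ...) on one line, values as JSON. drive_tool: Moves the arm, as the interface text tells. Its arguments: {"type":"object","properties":{"series":{"type":"array"},"squeeze":{"type":"number"}},"required":["series"]}

```bash
mkdir -p pics; ls
python3 - <<'E'
from station import r, vision
import cv2
s=r.sense(); print(s)
for n in("scene","top"):
    cv2.imwrite(f"pics/{n}0.png",vision.capture(n)[:,:,::-1]); i=vision.camera_info(n); print(n,i)
print(vision.camera_info("wrist"))
E
```

```text
pics
{'t': 0.0, 'joints': array([ 1.38561321e+00,  3.85557114e-01,  6.65561428e-03, -5.39569669e-04,
       -1.19397995e+00, -2.58621829e-01]), 'dq': array([ 0.00076384, -0.001009  , -0.0012248 ,  0.00139451, -0.00217742,
        0.00078403]), 'tau': array([-5.39357297e-04, -3.92288911e+01,  1.88404423e+01,  4.18637216e+00,
       -4.65703473e-03, -8.37652209e-06]), 'position': array([0.26807353, 0.56395754, 0.23022687]), 'tool_rot': array([ 1.05106456e-03,  9.75458036e-01, -2.20182809e-01, -2.12310683e-04]), 'ft_force': array([-0.39027982,  0.2882363 , -0.04718705]), 'torque': array([-0.0197938 ,  0.00629882, -0.03590739]), 'width': 0.08549666966140888}
scene {'K': array([[525.65242166,   0.        , 278.13329721],
       [  0.        , 525.65242166, 203.65199587],
       [  0.        ,   0.        ,   1.        ]]), 'position': array([0.83364954, 0.42197416, 0.88593686]), 'rotation': array([-0.06759165,  0.26411494,  0.92916122, -0.24966796])}
top {'K': array([[441.8965242 ,   0.        , 274.98788416],
       [  0.        , 441.8965242 , 207.43756121],
       [  0.        ,   0.        ,   1.        ]]), 'position': array([0.39245785, 0.01677859, 1.02717258]), 'rotation': array([ 0.07032602, -0.68232691,  0.72347474, -0.07790081])}
{'K': array([[316.90412117,   0.        , 278.98859981],
       [  0.        , 316.90412117, 208.05238951],
       [  0.        ,   0.        ,   1.        ]]), 'position': array([0.32719235, 0.5358443 , 0.37174125]), 'rotation': array([-0.07032835, -0.52917846,  0.83837717,  0.11021708])}
```

View pics/top0.png

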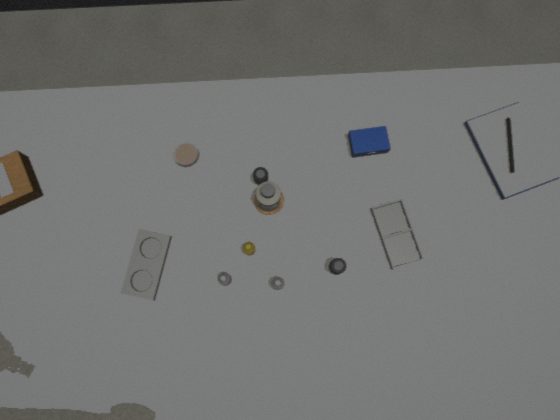

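View pics/scene0.png

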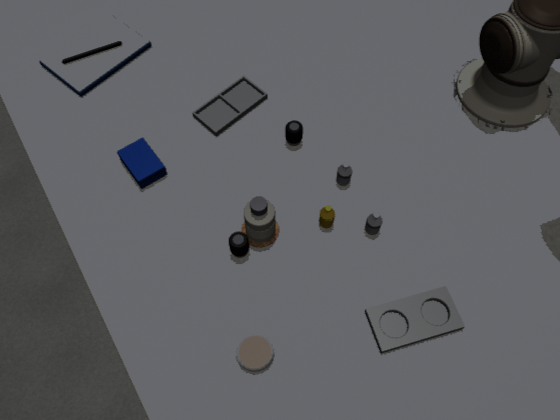

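The top view has +x up and the robot below. It shows the square tray at (396,235), the round tray at (147,265), the bottle at (267,190) with an eyepiece behind it at (261,175), and a second eyepiece at (337,266). The objectives are at (224,279) and (277,283), and the yellow decoy is at (249,247).

```bash
cat > h.py <<'E'
import numpy as np, cv2
from scipy.spatial.transform import Rotation as R
def rot(q): return R.from_quat(np.asarray(q)[[1,2,3,0]]).as_matrix()
def px2w(i,uv,z):
    d=rot(i["rotation"])@np.linalg.inv(i["K"])@[uv[0],uv[1],1]
    p=i["position"]; return p+d*(z-p[2])/d[2]
def w2px(i,p):
    c=i["K"]@(rot(i["rotation"]).T@(np.asarray(p)-i["position"])); return c[:2]/c[2]
def circ(img,i,p,rad,s,o,col):
    a=np.linspace(0,2*np.pi,40)
    pts=np.array([(w2px(i,[p[0]+rad*np.cos(t),p[1]+rad*np.sin(t),p[2]])-o+.5)*s for t in a])
    cv2.polylines(img,[np.round(pts).astype(int)],True,col,1)
def tool(s,p):  # world point -> shift in tool axes (mm)
    return rot(s["tool_rot"]).T@(np.asarray(p)-s["position"])*1000
E
python3 - <<'E'
from h import *; from station import vision
i=vision.camera_info("top")
for n,uv,z in [("petri",(186,155),.015),("epB",(261,174),.046),("bottlecap",(267,188),.103),("mat",(269,200),.003),("yel",(249,247),.056),("obj1",(224,278),.05),("obj2",(277,282),.05),("epA",(337,265),.046),("box",(369,141),.03),
 ("w1",(150.5,247),.014),("w2",(142,281),.014),("sq1",(390,218),.01),("sq2",(402,249.5),.01)]:
    print(n,px2w(i,uv,z).round(4))
im=cv2.imread("pics/top0.png")[125:310,115:430]
cv2.imwrite("pics/top1.png",np.clip(cv2.resize(im,None,fx=2.5,fy=2.5,interpolation=2)*1.5,0,255))
E
```

```text
petri [0.7487 0.2051 0.015 ]
epB [0.6818 0.0275 0.046 ]
bottlecap [0.6329 0.0156 0.103 ]
mat [0.6292 0.0124 0.003 ]
yel [0.5134 0.0626 0.056 ]
obj1 [0.4494 0.1206 0.05  ]
obj2 [0.434  0.0055 0.05  ]
epA [ 0.4634 -0.1292  0.046 ]
box [ 0.7534 -0.2338  0.03  ]
w1 [0.5318 0.2904 0.014 ]
w2 [0.4557 0.3096 0.014 ]
sq1 [ 0.5679 -0.2683  0.01  ]
sq2 [ 0.4927 -0.2877  0.01  ][ WARN:0@0.436] global loadsave.cpp:1063 imwrite_ Unsupported depth image for selected encoder is fallbacked to CV_8U.
```

View pics/top1.png

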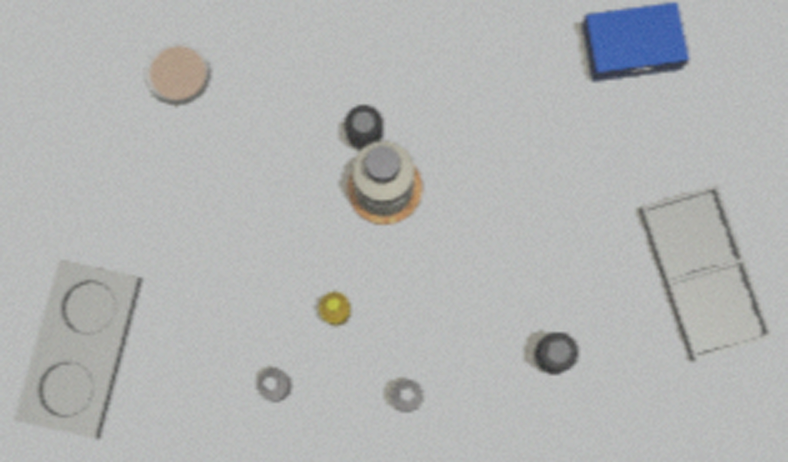

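Emit:
drive_tool(series=[28, 17, 0, 0, 0, 56, 34, 0, 0, 0, 84, 51, 0, 0, 0, 113, 68, 0, 0, 0, 141, 85, 0, 0, 0])

```text
t: 0.52
position: [0.3596, 0.4255, 0.2308]
tool_rot: [0.001, 0.976, -0.22, -0.0]
ft_force: [0.2, 0.3, 0.6]
width: 0.0855
```

Emit:
drive_tool(series=[28, 17, 0, 0, 0, 56, 34, 0, 0, 0, 84, 51, 0, 0, 0, 113, 68, 0, 0, 0, 141, 85, 0, 0, 0])

```text
t: 0.93
position: [0.4504, 0.2882, 0.231]
tool_rot: [0.0, 0.975, -0.22, -0.0]
ft_force: [-0.4, 0.2, -0.2]
width: 0.0856
```

Emit:
drive_tool(series=[28, 17, 0, 0, 0, 56, 34, 0, 0, 0, 84, 51, 0, 0, 0, 113, 68, 0, 0, 0, 141, 85, 0, 0, 0])

```text
t: 1.35
position: [0.5413, 0.1509, 0.231]
tool_rot: [0.0, 0.975, -0.22, -0.0]
ft_force: [-0.3, -0.3, 0.3]
width: 0.0855
```

Emit:
drive_tool(series=[20, 12, 0, 0, 0, 40, 24, 0, 0, 0, 60, 36, 0, 0, 0, 80, 48, 0, 0, 0, 80, 48, 0, 0, 0])

```text
t: 1.77
position: [0.5938, 0.0719, 0.2304]
tool_rot: [0.001, 0.975, -0.222, -0.0]
ft_force: [0.2, 0.3, 0.4]
width: 0.0855
```

```bash
cat > look.py <<'E'
import sys; from h import *; from station import r,vision
def look(name,marks):  # marks: (world p, radius)
    s=r.sense(); i=vision.camera_info("wrist"); im=vision.capture("wrist")[:,:,::-1]
    im=np.clip(im*1.5,0,255).astype(np.uint8); im=cv2.resize(im,None,fx=1.4,fy=1.4,interpolation=2)
    for p,rad in marks: circ(im,i,p,rad,1.4,0,(0,0,255))
    cv2.imwrite(f"pics/{name}.png",im)
    print(s["t"],s["position"].round(4),R.from_quat(s["tool_rot"][[1,2,3,0]]).as_matrix()[:2,0].round(3),s["joints"].round(2),s["width"],s["ft_force"].round(1))
    return s,i
E
python3 - <<'E'
from look import *
s,i=look("w1",[((.632,.0145,.103),.015),((.632,.0145,.003),.036),((.682,.0275,.042),.018),((.682,.0275,.012),.018)])
print(i)
E
```

```text
1.7667 [0.5938 0.0719 0.2304] [ 0.901 -0.433] [ 0.39  0.34 -0.06  0.   -1.17  0.73] 0.0855062394876874 [0.2 0.3 0.4]
{'K': array([[316.90412117,   0.        , 278.98859981],
       [  0.        , 316.90412117, 208.05238951],
       [  0.        ,   0.        ,   1.        ]]), 'position': array([0.65277232, 0.04346103, 0.37171722]), 'rotation': array([-0.07004658, -0.52765435,  0.83928999,  0.110755  ])}
```

View pics/w1.png

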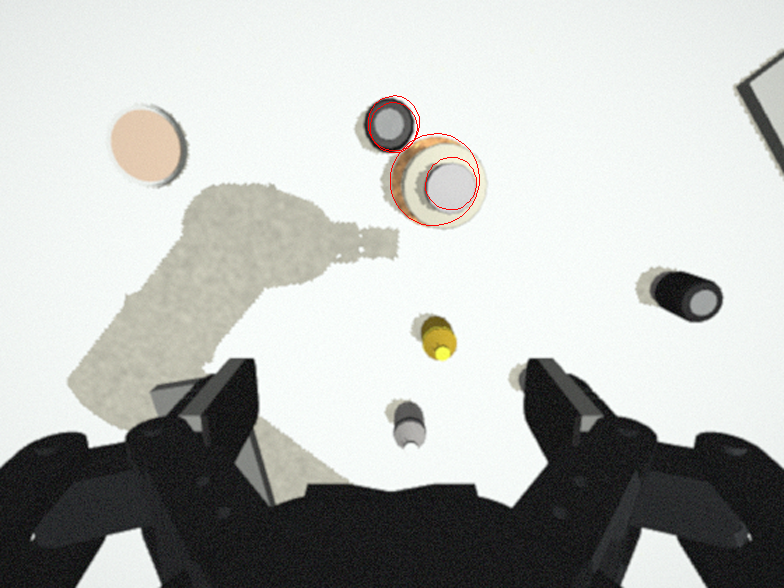

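Petri dish at (148,145), eyepiece behind the bottle at (389,124), bottle cap at (452,187), the other eyepiece at (704,302), objective at (410,430), yellow decoy at (440,340). The predicted rings match to about a millimetre.

Run:
```python
from look import *
s=r.sense(); i=vision.camera_info("wrist")
for n,uv,z in [("cap",(452,187),.103),("epB",(389,124),.045),("epA",(704.5,302.5),.045),("nose1",(411,446),.056),("yel",(442,353),.056)]:
    p=px2w(i,np.array(uv)/1.4,z); print(n,p.round(4),tool(s,[*p[:2],.037]).round(0))
```

```text
cap [0.6283 0.0157 0.103 ] [ 57.  36. 193.]
epB [0.681  0.0318 0.045 ] [ 98.  -1. 193.]
epA [ 0.46   -0.1308  0.045 ] [-31. 241. 194.]
nose1 [0.4504 0.1229 0.056 ] [-150.   17.  194.]
yel [0.514  0.0671 0.056 ] [-68.  39. 193.]
```

Emit:
drive_tool(series=[12, 7, 0, -7, 0, 24, 14, 0, -14, 0, 36, 21, 0, -21, 0, 48, 28, 0, -28, 0, 57, 35, 0, -35, 0])

```text
t: 2.23
position: [0.6289, 0.0191, 0.2309]
tool_rot: [-0.0, 0.996, 0.087, -0.0]
ft_force: [0.6, 0.4, 1.1]
width: 0.0855
```

Emit:
drive_tool(series=[0, 0, 20, 0, 0, 0, 0, 40, 0, 0, 0, 0, 60, 0, 0, 0, 0, 80, 0, 0, 0, 0, 80, 0, 0])

```text
t: 2.65
position: [0.6255, 0.0192, 0.1464]
tool_rot: [0.0, 0.997, 0.083, -0.005]
ft_force: [0.3, -0.2, -0.6]
width: 0.0852
```

Run:
```python
from look import *
s,i=look("w2",[((.630,.0155,.103),.015),((.630,.0155,.003),.036),((.681,.031,.042),.018)])
print(tool(s,[.63,.0155,.04]))
```

```text
2.65 [0.6255 0.0192 0.1464] [0.986 0.166] [ 0.29  0.46 -0.1  -0.   -1.02  1.45] 0.08515549642690685 [ 0.3 -0.2 -0.6]
[  4.85815651   4.47492575 106.40328399]
```

View pics/w2.png

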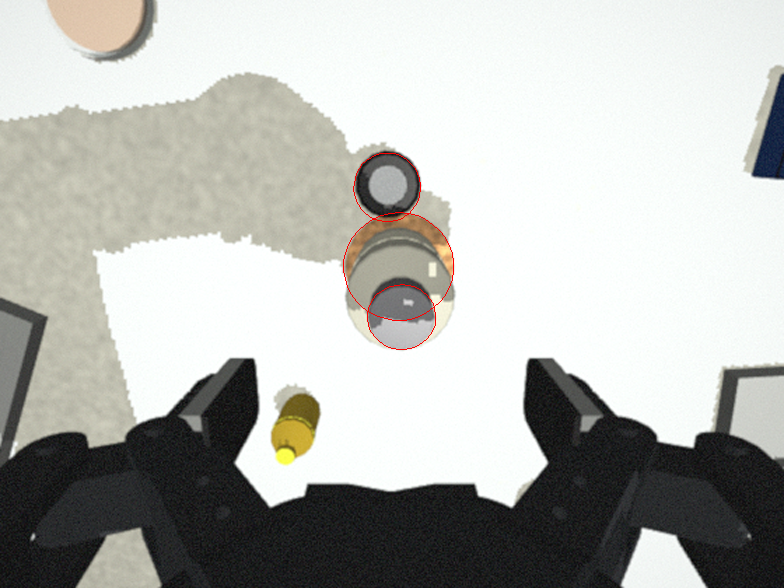

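The bottle cap at (401,315), mat ring at (399,266) and eyepiece at (388,185) all fit the predicted rings. Next I descend, grip the bottle, lift it and set it to the left.

Emit:
drive_tool(series=[5, 4, 0, 0, 0, 5, 4, 35, 0, 0, 5, 4, 70, 0, 0, 5, 4, 106, 0, 0, 5, 4, 106, 0, 0])

```text
t: 3.12
position: [0.6308, 0.0151, 0.0397]
tool_rot: [0.0, 0.997, 0.083, -0.006]
ft_force: [-0.9, -0.9, -0.9]
width: 0.0856
```

Emit:
drive_tool(series=[0, 0, 0, 0, 0, 0, 0, 0, 0, 0.3, 0, 0, 0, 0, 0.5, 0, 0, 0, 0, 0.5, 0, 0, 0, 0, 0.5], squeeze=40)

```text
t: 3.53
position: [0.6368, 0.0162, 0.049]
tool_rot: [-0.0, 0.996, 0.084, 0.003]
ft_force: [-0.5, 1.0, 6.9]
width: 0.0541
```

Emit:
drive_tool(series=[0, 0, 0, 0, 0.6, 0, 0, 0, 0, 0.6, 0, 0, 0, 0, 0.6, 0, 0, 0, 0, 0.6, 0, 0, 0, 0, 0.6])

```text
t: 3.95
position: [0.6367, 0.0162, 0.049]
tool_rot: [-0.0, 0.996, 0.084, 0.003]
ft_force: [-0.5, 0.9, 6.8]
width: 0.0548
```

Measured poses taken mid-motion mislead: the grip ended about 6 mm off in x and 9 mm high. I'll regrip it lower and centred.

Emit:
drive_tool(series=[0, 0, 0, 0, 0.3, 0, 0, 0, 0, 0, 0, 0, 0, 0, 0, 0, 0, 0, 0, 0, 0, 0, 0, 0, 0])

```text
t: 4.37
position: [0.6344, 0.0156, 0.0452]
tool_rot: [0.0, 0.997, 0.083, -0.0]
ft_force: [-0.2, -0.4, -0.4]
width: 0.0854
```

Run:
```python
from look import *
s,i=look("w3",[((.630,.0155,.103),.015),((.630,.0155,.003),.036),((.681,.031,.042),.018)])
print(tool(s,[.63,.0155,.036]))
```

```text
4.3667 [0.6344 0.0156 0.0452] [0.986 0.166] [ 0.28  0.58 -0.18 -0.   -0.81  1.46] 0.08539532524614267 [-0.2 -0.4 -0.4]
[-4.38280064 -0.67295932  9.21456586]
```

View pics/w3.png

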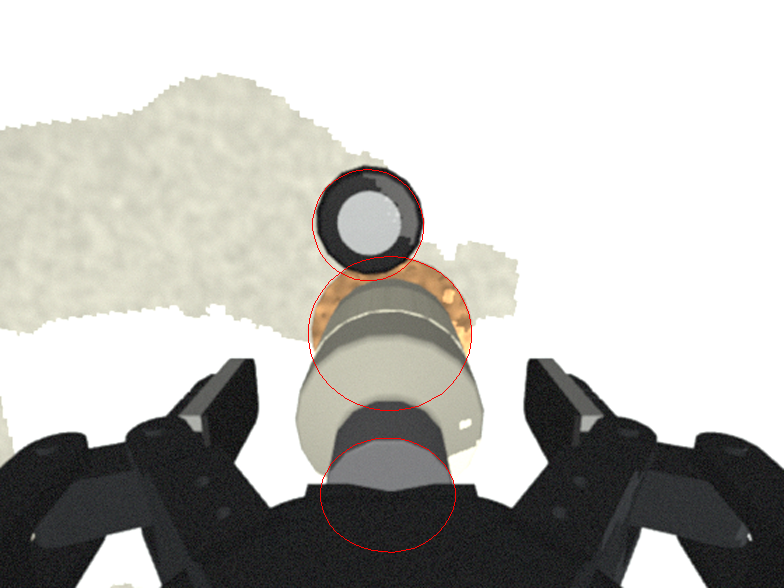

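The bottle still stands on its mat with the cap at about (389,490), and the eyepiece is untouched at (370,220). I'll grip lower.

Emit:
drive_tool(series=[-4, 0, 4, 0, 0, -4, 0, 9, 0, 0, -4, 0, 9, 0, 0, -4, 0, 9, 0, 0.3, -4, 0, 9, 0, 0.6], squeeze=40)

```text
t: 4.83
position: [0.6306, 0.015, 0.0361]
tool_rot: [0.0, 0.997, 0.084, -0.0]
ft_force: [-0.2, 0.3, 0.7]
width: 0.0637
```

Emit:
drive_tool(series=[0, 0, 0, 0, 0.6, 0, 0, 0, 0, 0.6, 0, 0, 0, 0, 0.6, 0, 0, 0, 0, 0.6, 0, 0, 0, 0, 0.6])

```text
t: 5.25
position: [0.6309, 0.0151, 0.0366]
tool_rot: [-0.0, 0.997, 0.084, 0.0]
ft_force: [0.5, 0.6, 1.0]
width: 0.0554
```

Emit:
drive_tool(series=[0, 0, -15, 0, 0.6, 0, 0, -35, 0, 0.6, 0, 0, -50, 0, 0.6, 0, 0, -50, 0, 0.6, 0, 0, -50, 0, 0.6])

```text
t: 5.67
position: [0.6303, 0.015, 0.0862]
tool_rot: [-0.0, 0.997, 0.083, 0.0]
ft_force: [0.4, -0.8, -2.9]
width: 0.0552
```

Emit:
drive_tool(series=[2, -25, 0, 0, 0.6, 4, -55, 0, 0, 0.6, 6, -85, 0, 0, 0.6, 8, -110, 0, 0, 0.6, 8, -110, 0, 0, 0.6])

```text
t: 6.08
position: [0.6189, 0.1285, 0.0842]
tool_rot: [-0.0, 0.996, 0.085, -0.001]
ft_force: [-0.6, -1.0, -2.1]
width: 0.0549
```

Emit:
drive_tool(series=[0, 0, 0, 0, 0.6, 0, 0, 20, 0, 0.6, 0, 0, 40, 0, 0.6, 0, 0, 48, 0, 0.6, 0, 0, 52, 0, 0.6])

```text
t: 6.5
position: [0.618, 0.1229, 0.0337]
tool_rot: [0.002, 0.997, 0.083, -0.003]
ft_force: [-11.6, 0.6, 23.4]
width: 0.0552
```

Emit:
drive_tool(series=[0, 0, 0, 0, 0.6, 0, 0, 0, 0, 0.6, 0, 0, 1, 0, 0.6, 0, 0, 1, 0, 0.6, 0, 0, 1, 0, 0.6])

```text
t: 6.92
position: [0.6205, 0.1243, 0.0336]
tool_rot: [0.0, 0.997, 0.083, 0.0]
ft_force: [-0.2, -0.8, 0.6]
width: 0.0554
```

Emit:
drive_tool(series=[0, 0, 0, 0, 0.4, 0, 0, 0, 0, 0.2, 0, 0, 0, 0, 0, 0, 0, 0, 0, 0, 0, 0, 0, 0, 0])

```text
t: 7.33
position: [0.6203, 0.125, 0.0334]
tool_rot: [-0.0, 0.997, 0.084, 0.0]
ft_force: [0.3, -0.2, 1.7]
width: 0.0855
```

Emit:
drive_tool(series=[0, 0, -25, 0, 0, 0, 0, -60, 0, 0, 0, 0, -95, 0, 0, 0, 0, -130, 0, 0, 0, 0, -130, 0, 0])

```text
t: 7.75
position: [0.6247, 0.1261, 0.1723]
tool_rot: [-0.001, 0.996, 0.084, 0.008]
ft_force: [1.1, 0.1, 1.0]
width: 0.0855
```

Emit:
drive_tool(series=[0, 25, 0, 0, 0, 0, 55, 0, 0, 0, 0, 85, 0, 0, 0, 0, 85, 0, 0, 0, 0, 85, 0, 0, 0])

```text
t: 8.17
position: [0.6343, 0.0396, 0.1631]
tool_rot: [-0.0, 0.997, 0.082, -0.0]
ft_force: [-1.1, 0.9, -1.1]
width: 0.0853
```

Run:
```python
from look import *
s,i=look("w4",[((.6205,.1245,.1),.015),((.630,.015,.003),.036),((.681,.031,.042),.018)])
print(tool(s,[.681,.031,.008]))
```

```text
8.1667 [0.6343 0.0396 0.1631] [0.987 0.164] [ 0.32  0.45 -0.06 -0.   -1.06  1.42] 0.08533520030925129 [-1.1  0.9 -1.1]
[ 44.63040034  16.1556347  155.05084888]
```

View pics/w4.png

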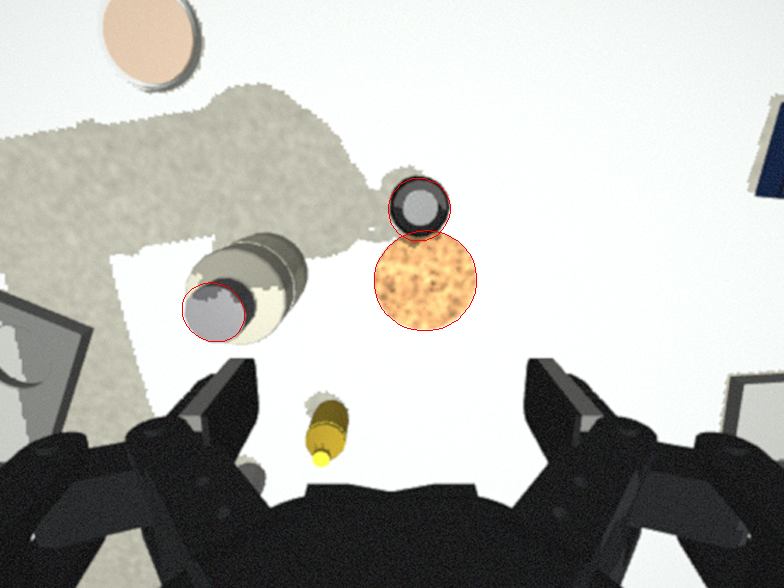

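The bottle stands aside with its cap at (215,312), the mat centre is at (426,280), and the eyepiece at (420,208) is now clear. Fetching it next.

Emit:
drive_tool(series=[20, 8, 0, 0, 0, 45, 16, 10, 0, 0, 45, 16, 45, 0, 0, 45, 16, 80, 0, 0, 45, 16, 105, 0, 0])

```text
t: 8.63
position: [0.6802, 0.0338, 0.0551]
tool_rot: [-0.0, 0.996, 0.084, -0.001]
ft_force: [-0.0, -0.4, -0.7]
width: 0.0854
```

Emit:
drive_tool(series=[0, 0, 0, 0, 0, 0, 0, 25, 0, 0, 0, 0, 50, 0, 0, 0, 0, 50, 0, 0, 0, 0, 50, 0, 0])

```text
t: 9.05
position: [0.6814, 0.0333, 0.0087]
tool_rot: [0.0, 0.996, 0.084, -0.0]
ft_force: [0.3, -0.2, 0.2]
width: 0.0854
```

Emit:
drive_tool(series=[0, 0, 0, 0, 0.4, 0, 0, 0, 0, 0.8, 0, 0, 0, 0, 0.8, 0, 0, 0, 0, 0.8, 0, 0, 0, 0, 0.8], squeeze=30)

```text
t: 9.47
position: [0.6823, 0.0328, 0.0101]
tool_rot: [-0.0, 0.996, 0.084, 0.001]
ft_force: [-1.4, 0.7, 6.1]
width: 0.0352
```

Emit:
drive_tool(series=[0, 0, 0, 0, 0.8, 0, 0, 0, 0, 0.8, 0, 0, 0, 0, 0.8, 0, 0, -20, 0, 0.8, 0, 0, -50, 0, 0.8])

```text
t: 9.88
position: [0.6784, 0.0321, 0.0549]
tool_rot: [0.0, 0.997, 0.083, -0.004]
ft_force: [0.0, -0.3, -1.8]
width: 0.0351
```

Emit:
drive_tool(series=[0, 0, -25, 0, 0.8, -10, 20, -60, 0, 0.8, -28, 50, -60, 0, 0.8, -46, 80, -60, 0, 0.8, -64, 110, -60, 0, 0.8])

```text
t: 10.3
position: [0.6358, -0.0872, 0.1189]
tool_rot: [-0.0, 0.996, 0.084, 0.0]
ft_force: [0.4, 0.2, -0.5]
width: 0.0351
```

Emit:
drive_tool(series=[-18, 30, 0, 0, 0.8, -38, 60, 0, 0, 0.8, -58, 92, 0, 0, 0.8, -78, 124, 0, 0, 0.8, -94, 152, 0, 0, 0.8])

```text
t: 10.72
position: [0.5673, -0.2537, 0.118]
tool_rot: [-0.0, 0.997, 0.083, -0.001]
ft_force: [1.1, -1.0, -2.1]
width: 0.0352
```

Emit:
drive_tool(series=[0, 0, 0, 0, 0.8, 0, 0, 0, 0, 0.8, 0, 0, 0, 0, 0.8])

```text
t: 10.97
position: [0.5689, -0.252, 0.1181]
tool_rot: [-0.0, 0.997, 0.083, -0.0]
ft_force: [-0.8, 0.6, -1.1]
width: 0.0351
```

Run:
```python
from look import *
t=vision.camera_info("top")
c=[px2w(t,(115+a/2.5,125+b/2.5),.014) for a,b in [(640,209),(716,189),(767,333),(691,359)]]; m=np.mean(c,0); print(m)
d=(c[0]+c[1]-c[2]-c[3]); d/=np.linalg.norm(d); print(d)
p1,p2=m+.038*d,m-.038*d; print(p1,p2)
s,i=look("w5",[((*p1[:2],.014),.0345),((*p2[:2],.014),.0345)])
print(tool(s,[*p1[:2],.014]), tool(s,[*p2[:2],.014]))
```

```text
[ 0.52984597 -0.27764939  0.014     ]
[0.97581652 0.2185912  0.        ]
[ 0.566927   -0.26934292  0.014     ] [ 0.49276494 -0.28595585  0.014     ]
10.9667 [ 0.5689 -0.252   0.1181] [0.986 0.166] [-0.16  0.48 -0.15 -0.   -0.95  1.89] 0.035105467103011496 [-0.8  0.6 -1.1]
[ -4.81012074  16.79791145 104.06276421] [-80.69900111  20.90615084 104.07708637]
```

View pics/w5.png

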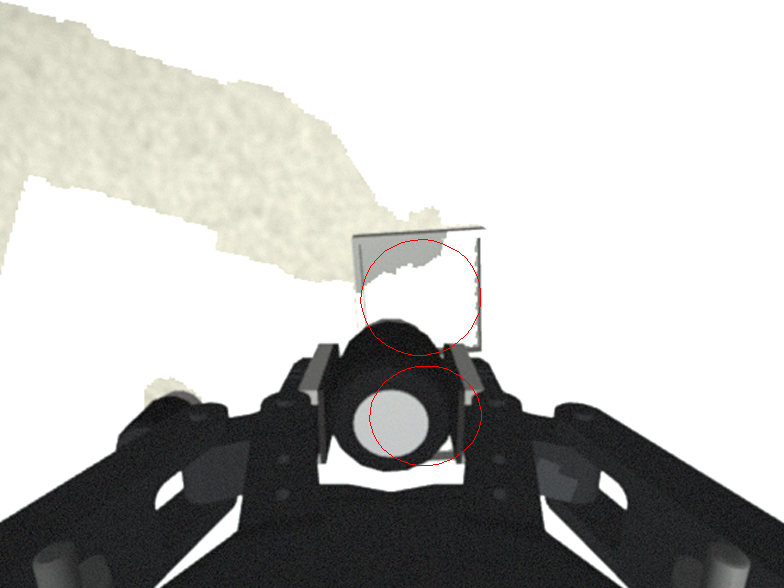

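The compartment's inner edges are at x≈361 and 480 and its rear edge at y≈236, so the far-compartment ring fits. The eyepiece is held upright and centred at (390,424).

Emit:
drive_tool(series=[-5, 16, 0, 0, 0.8, -5, 16, 25, 0, 0.8, -5, 16, 55, 0, 0.8, -5, 16, 80, 0, 0.8, -5, 16, 94, 0, 0.8])

```text
t: 11.43
position: [0.5656, -0.2666, 0.0211]
tool_rot: [-0.001, 0.996, 0.084, -0.002]
ft_force: [-0.7, 0.8, -1.7]
width: 0.0351
```

Emit:
drive_tool(series=[0, 0, 0, 0, 0.8, 0, 0, 4, 0, 0.8, 0, 0, 8, 0, 0.8, 0, 0, 8, 0, 0.8, 0, 0, 8, 0, 0.8])

```text
t: 11.85
position: [0.5676, -0.2685, 0.0173]
tool_rot: [0.0, 0.996, 0.084, 0.001]
ft_force: [0.1, 0.5, -1.3]
width: 0.0354
```

Emit:
drive_tool(series=[0, 0, 1, 0, 0.8, 0, 0, 2, 0, 0.8, 0, 0, 2, 0, 0.8, 0, 0, 2, 0, 0.8])

```text
t: 12.18
position: [0.5674, -0.2687, 0.0151]
tool_rot: [0.0, 0.997, 0.084, 0.001]
ft_force: [-0.5, 0.5, 2.7]
width: 0.0351
```

Emit:
drive_tool(series=[0, 0, 0, 0, 0.5, 0, 0, 0, 0, 0.3, 0, 0, 0, 0, 0.3, 0, 0, 0, 0, 0.3, 0, 0, -20, 0, 0.3])

```text
t: 12.6
position: [0.5638, -0.2677, 0.0305]
tool_rot: [-0.002, 0.997, 0.083, -0.004]
ft_force: [-0.4, -0.1, -0.4]
width: 0.0597
```

Emit:
drive_tool(series=[0, 0, -30, 0, 0.1, 0, 0, -60, 0, 0, -16, -30, -80, 0, 0, -34, -60, -90, 0, 0, -50, -90, -90, 0, 0])

```text
t: 13.02
position: [0.5033, -0.1879, 0.1269]
tool_rot: [0.001, 0.997, 0.083, 0.003]
ft_force: [0.2, 0.9, 0.1]
width: 0.0855
```

Emit:
drive_tool(series=[-17, -30, 0, 0, 0, -33, -64, 0, 0, 0, -33, -64, 0, 0, 0, -33, -64, 0, 0, 0, -33, -64, 0, 0, 0])

```text
t: 13.43
position: [0.4602, -0.1305, 0.1248]
tool_rot: [0.0, 0.996, 0.084, 0.001]
ft_force: [-1.1, -0.7, 0.1]
width: 0.0856
```

Run:
```python
from look import *
s,i=look("w6",[((.46,-.131,.042),.018),((.46,-.131,.012),.018),((.5669,-.269,.047),.018),((.434,.0045,.03),.014)])
print(tool(s,[.46,-.131,.009]))
```

```text
13.4333 [ 0.4602 -0.1305  0.1248] [0.986 0.167] [ 0.06  0.25 -0.49  0.   -0.83  1.67] 0.08556305466260782 [-1.1 -0.7  0.1]
[ -0.40979701   0.42357292 115.81492478]
```

View pics/w6.png

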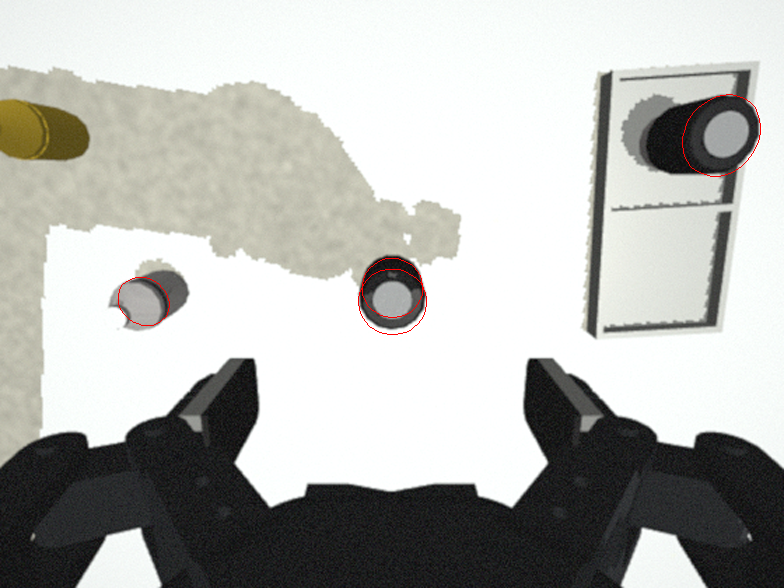

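The first eyepiece is upright in the far compartment at (727,133). The second one at (391,297) is centred under the jaws.

Emit:
drive_tool(series=[0, 0, 30, 0, 0, 0, 0, 65, 0, 0, 0, 0, 100, 0, 0, 0, 0, 115, 0, 0, 0, 0, 115, 0, 0])

```text
t: 13.9
position: [0.4573, -0.1315, 0.0055]
tool_rot: [-0.0, 0.997, 0.082, -0.004]
ft_force: [0.2, 0.6, 0.6]
width: 0.085
```

Emit:
drive_tool(series=[0, 0, 0, 0, 0, 0, 0, 0, 0, 0.4, 0, 0, 0, 0, 0.8, 0, 0, 0, 0, 0.8, 0, 0, 0, 0, 0.8])

```text
t: 14.32
position: [0.4602, -0.1305, 0.0105]
tool_rot: [0.0, 0.997, 0.083, 0.001]
ft_force: [-0.2, -0.0, -1.3]
width: 0.0385
```

Emit:
drive_tool(series=[0, 0, 0, 0, 0.8, 0, 0, 0, 0, 0.8, 0, 0, 0, 0, 0.8, 0, 0, 0, 0, 0.8])

```text
t: 14.65
position: [0.4602, -0.1305, 0.0105]
tool_rot: [0.0, 0.996, 0.084, 0.001]
ft_force: [-0.1, 0.6, 6.4]
width: 0.0351
```

Emit:
drive_tool(series=[0, 0, -20, 0, 0.8, 0, 0, -50, 0, 0.8, 0, 0, -80, 0, 0.8, 0, 0, -80, 0, 0.8, 0, 0, -80, 0, 0.8])

```text
t: 15.07
position: [0.4604, -0.1303, 0.0911]
tool_rot: [-0.0, 0.997, 0.083, 0.002]
ft_force: [-0.8, 0.5, -1.0]
width: 0.0351
```

Emit:
drive_tool(series=[1, 30, 0, 0, 0.8, 3, 65, 0, 0, 0.8, 4, 100, 0, 0, 0.8, 5, 135, 0, 0, 0.8, 6, 158, 0, 0, 0.8])

```text
t: 15.48
position: [0.491, -0.2875, 0.0876]
tool_rot: [-0.0, 0.997, 0.083, -0.001]
ft_force: [0.8, -0.0, -1.1]
width: 0.0355
```

Emit:
drive_tool(series=[0, 0, 0, 0, 0.8, 0, 0, 10, 0, 0.8, 0, 0, 40, 0, 0.8, 0, 0, 67, 0, 0.8, 0, 0, 67, 0, 0.8])

```text
t: 15.9
position: [0.4879, -0.2832, 0.017]
tool_rot: [-0.002, 0.997, 0.083, -0.005]
ft_force: [-0.5, -0.2, -0.8]
width: 0.0348
```

Emit:
drive_tool(series=[0, 0, 2, 0, 0.8, 0, 0, 5, 0, 0.8, 0, 0, 7, 0, 0.8, 0, 0, 8, 0, 0.8, 0, 0, 8, 0, 0.8])

```text
t: 16.32
position: [0.4921, -0.2851, 0.0154]
tool_rot: [0.0, 0.996, 0.084, 0.001]
ft_force: [0.0, 0.4, 1.8]
width: 0.0348
```

Emit:
drive_tool(series=[0, 0, 0, 0, 0.8, 0, 0, 0, 0, 0.8])

```text
t: 16.48
position: [0.4921, -0.2853, 0.0153]
tool_rot: [0.0, 0.997, 0.084, 0.001]
ft_force: [-0.0, 3.6, 5.0]
width: 0.0353
```

Emit:
drive_tool(series=[0, 0, 0, 0, 0.5, 0, 0, 0, 0, 0.3, 0, 0, 0, 0, 0.3, 0, 0, 0, 0, 0.3, 0, 0, -20, 0, 0.3])

```text
t: 16.9
position: [0.4888, -0.2845, 0.0309]
tool_rot: [-0.002, 0.997, 0.083, -0.004]
ft_force: [0.2, 0.2, -0.5]
width: 0.06
```

Emit:
drive_tool(series=[0, 0, -30, 0, 0.1, 0, 0, -60, 0, 0, -1, -30, -85, 0, 0, -2, -65, -90, 0, 0, -3, -100, -90, 0, 0])

```text
t: 17.32
position: [0.4732, -0.1869, 0.1266]
tool_rot: [0.001, 0.997, 0.083, 0.003]
ft_force: [-0.2, 0.7, 0.1]
width: 0.0854
```

Emit:
drive_tool(series=[-1, -35, 0, 0, 0, -2, -70, 0, 0, 0, -3, -105, 0, 0, 0, -5, -140, 0, 0, 0, -6, -175, 0, 0, 0])

```text
t: 17.73
position: [0.4362, -0.0143, 0.1244]
tool_rot: [-0.0, 0.997, 0.083, 0.0]
ft_force: [0.7, 0.5, -0.4]
width: 0.0857
```

Emit:
drive_tool(series=[0, -20, 0, 0, 0, 0, -20, 0, 0, 0, 0, -20, 0, 0, 0, 0, -20, 0, 0, 0])

```text
t: 18.07
position: [0.4337, 0.0038, 0.1243]
tool_rot: [0.0, 0.997, 0.083, -0.0]
ft_force: [-0.1, 0.0, 0.9]
width: 0.0855
```

Run:
```python
from look import *
s,i=look("w7",[((.434,.0045,.006),.014),((.434,.0045,.037),.014),((.45,.122,.037),.014),((.45,.122,.006),.014)])
print(tool(s,[.434,.0045,.009]))
```

```text
18.0667 [0.4337 0.0038 0.1243] [0.986 0.166] [ 0.39  0.18 -0.59  0.   -0.8   1.35] 0.08553047886996411 [-0.1  0.   0.9]
[  0.41142361  -0.60167896 115.28908362]
```

View pics/w7.png

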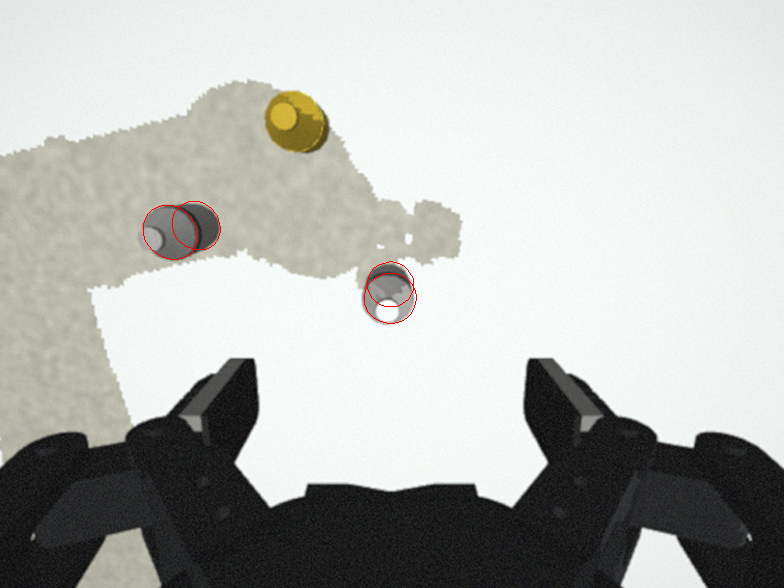

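Both objectives match their rings, at (389,300) and (172,232); the yellow decoy is at (296,122). I take the right objective first.

Emit:
drive_tool(series=[0, 0, 30, 0, 0, 0, 0, 65, 0, 0, 0, 0, 95, 0, 0, 0, 0, 115, 0, 0, 0, 0, 115, 0, 0])

```text
t: 18.53
position: [0.4309, 0.0019, 0.0058]
tool_rot: [0.001, 0.997, 0.082, -0.004]
ft_force: [-1.3, -0.0, 0.3]
width: 0.0853
```

Emit:
drive_tool(series=[0, 0, 0, 0, 0, 0, 0, 0, 0, 0.4, 0, 0, 0, 0, 0.85, 0, 0, 0, 0, 0.85, 0, 0, 0, 0, 0.85])

```text
t: 18.95
position: [0.4344, 0.0043, 0.0104]
tool_rot: [-0.0, 0.997, 0.083, 0.001]
ft_force: [-0.0, 0.2, -0.6]
width: 0.0385
```

Emit:
drive_tool(series=[0, 0, 0, 0, 0.85, 0, 0, 0, 0, 0.85, 0, 0, 0, 0, 0.85, 0, 0, 0, 0, 0.85])

```text
t: 19.28
position: [0.4342, 0.0043, 0.0103]
tool_rot: [-0.0, 0.996, 0.084, 0.001]
ft_force: [-0.9, -0.1, 6.0]
width: 0.027
```

Emit:
drive_tool(series=[0, 0, -20, 0, 0.85, 0, 0, -50, 0, 0.85, 0, 0, -85, 0, 0.85, 0, 0, -110, 0, 0.85, 0, 0, -110, 0, 0.85])

```text
t: 19.7
position: [0.437, 0.0051, 0.1246]
tool_rot: [-0.001, 0.996, 0.084, 0.006]
ft_force: [1.4, -0.1, -0.3]
width: 0.0271
```

Emit:
drive_tool(series=[14, -26, 0, 0, 0.85, 31, -57, 0, 0, 0.85, 48, -88, 0, 0, 0.85, 65, -119, 0, 0, 0.85, 82, -150, 0, 0, 0.85])

```text
t: 20.12
position: [0.4893, 0.167, 0.1189]
tool_rot: [0.0, 0.997, 0.083, -0.0]
ft_force: [0.3, -0.2, -1.2]
width: 0.0267
```

Emit:
drive_tool(series=[17, -31, 0, 0, 0.85, 34, -62, 0, 0, 0.85, 51, -93, 0, 0, 0.85, 62, -116, 0, 0, 0.85, 62, -116, 0, 0, 0.85])

```text
t: 20.53
position: [0.5326, 0.2948, 0.1182]
tool_rot: [-0.0, 0.996, 0.085, 0.001]
ft_force: [1.5, -0.1, -0.1]
width: 0.027
```

Emit:
drive_tool(series=[0, 0, 0, 0, 0.85, 0, 0, 0, 0, 0.85, 0, 0, 0, 0, 0.85])

```text
t: 20.78
position: [0.5307, 0.289, 0.1189]
tool_rot: [0.0, 0.997, 0.083, -0.001]
ft_force: [0.1, -0.1, -1.0]
width: 0.0265
```

Run:
```python
from look import *
t=vision.camera_info("top")
p1=px2w(t,(151,247.4),.014);p2=px2w(t,(141.8,280.2),.014); print(p1,p2,np.linalg.norm(p1-p2))
s,i=look("w8",[((*p1[:2],.014),.024),((*p2[:2],.014),.024)])
print(tool(s,[*p1[:2],.0155]), tool(s,[*p2[:2],.0155]))
```

```text
[0.530831   0.28929917 0.014     ] [0.45749974 0.31008948 0.014     ] 0.07622145837138398
20.7833 [0.5307 0.289  0.1189] [0.986 0.165] [ 0.77  0.45 -0.19 -0.   -0.93  0.97] 0.02653625536499258 [ 0.1 -0.1 -1. ]
[  0.31621509  -0.30738858 103.41187418] [-68.56468678 -32.94366091 103.48804879]
```

View pics/w8.png

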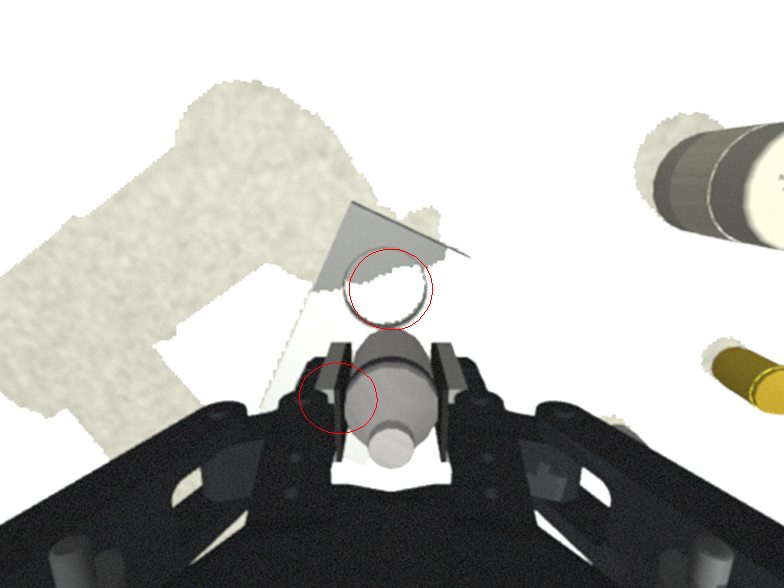

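The well is centred at about (386,288), roughly 3 mm left of the predicted ring. The held objective is upright at (391,400).

Emit:
drive_tool(series=[0, -3, 0, 0, 0.85, 0, -3, 30, 0, 0.85, 0, -3, 60, 0, 0.85, 0, -3, 85, 0, 0.85, 0, -3, 94, 0, 0.85])

```text
t: 21.25
position: [0.5288, 0.2911, 0.0218]
tool_rot: [0.002, 0.997, 0.083, -0.003]
ft_force: [0.1, -0.3, -1.8]
width: 0.0266
```

Emit:
drive_tool(series=[0, 0, 0, 0, 0.85, 0, 0, 4, 0, 0.85, 0, 0, 8, 0, 0.85, 0, 0, 9, 0, 0.85, 0, 0, 9, 0, 0.85])

```text
t: 21.67
position: [0.5313, 0.2936, 0.0172]
tool_rot: [-0.001, 0.997, 0.083, 0.001]
ft_force: [0.4, -0.3, -0.8]
width: 0.0272
```

Emit:
drive_tool(series=[0, 0, 0, 0, 0.85, 0, 0, 0, 0, 0.85])

```text
t: 21.83
position: [0.5312, 0.2936, 0.0171]
tool_rot: [-0.0, 0.997, 0.084, 0.001]
ft_force: [0.9, -0.4, -0.4]
width: 0.0266
```

Emit:
drive_tool(series=[0, 0, 1, 0, 0.85, 0, 0, 2, 0, 0.85, 0, 0, 2, 0, 0.85, 0, 0, 2, 0, 0.85])

```text
t: 22.17
position: [0.5312, 0.2936, 0.0154]
tool_rot: [-0.0, 0.996, 0.084, 0.0]
ft_force: [-2.2, 0.4, 5.4]
width: 0.0267
```

Emit:
drive_tool(series=[0, 0, 0, 0, 0.6, 0, 0, 0, 0, 0.4, 0, 0, 0, 0, 0.4, 0, 0, 0, 0, 0.4, 0, 0, -20, 0, 0.4])

```text
t: 22.58
position: [0.5285, 0.2913, 0.0305]
tool_rot: [0.002, 0.997, 0.083, -0.004]
ft_force: [-0.4, -0.7, -0.8]
width: 0.0514
```

Emit:
drive_tool(series=[0, 0, -30, 0, 0.1, 0, 0, -65, 0, 0, -15, 20, -90, 0, 0, -35, 50, -90, 0, 0, -55, 80, -90, 0, 0])

```text
t: 23.0
position: [0.4905, 0.2055, 0.126]
tool_rot: [-0.001, 0.996, 0.084, 0.002]
ft_force: [0.6, -0.9, 0.1]
width: 0.085
```

Emit:
drive_tool(series=[-20, 30, 0, 0, 0, -40, 56, 0, 0, 0, -54, 76, 0, 0, 0, -54, 76, 0, 0, 0, -54, 76, 0, 0, 0])

```text
t: 23.42
position: [0.4491, 0.1204, 0.1246]
tool_rot: [-0.0, 0.997, 0.083, 0.0]
ft_force: [-0.2, 0.4, -0.2]
width: 0.0853
```

Emit:
drive_tool(series=[0, 0, 0, 0, 0])

```text
t: 23.5
position: [0.4501, 0.1218, 0.1246]
tool_rot: [-0.0, 0.997, 0.083, 0.001]
ft_force: [0.1, -0.4, 0.2]
width: 0.0856
```

Run:
```python
from look import *
s,i=look("w9",[((.45,.122,.037),.014),((.45,.122,.006),.014),((.531,.293,.042),.014)])
print(tool(s,[.45,.122,.010]))
```

```text
23.5 [0.4501 0.1218 0.1246] [0.986 0.166] [ 0.61  0.23 -0.52  0.   -0.82  1.12] 0.08560371122148722 [ 0.1 -0.4  0.2]
[ -0.24864033  -0.19883608 114.63825725]
```

View pics/w9.png

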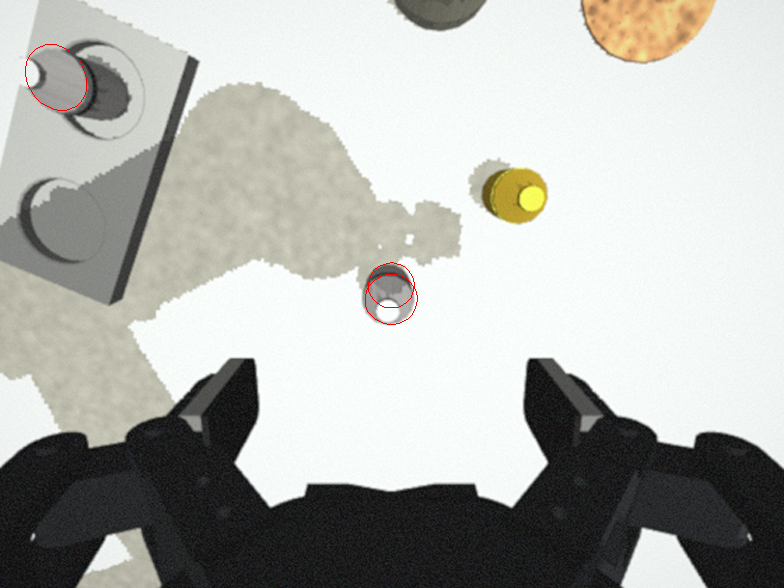

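The first objective stands in its well at (100,85), the empty well is at about (63,220), and the remaining objective at (390,295) is centred.

Run:
```python
from look import *
i=vision.camera_info("wrist")
for uv in[(63,220),(104,90)]:
    print(px2w(i,np.array(uv)/1.4,.014))
```

```text
[0.4583844  0.31086452 0.014     ]
[0.53086577 0.28816724 0.014     ]
```

Emit:
drive_tool(series=[0, 0, 30, 0, 0, 0, 0, 65, 0, 0, 0, 0, 95, 0, 0, 0, 0, 114, 0, 0, 0, 0, 114, 0, 0])

```text
t: 23.97
position: [0.4475, 0.1207, 0.0065]
tool_rot: [0.002, 0.996, 0.084, -0.004]
ft_force: [-0.2, 0.7, -0.6]
width: 0.0853
```

Emit:
drive_tool(series=[0, 0, 0, 0, 0, 0, 0, 0, 0, 0.4, 0, 0, 0, 0, 0.85, 0, 0, 0, 0, 0.85, 0, 0, 0, 0, 0.85])

```text
t: 24.38
position: [0.4501, 0.1218, 0.0115]
tool_rot: [-0.001, 0.997, 0.083, 0.001]
ft_force: [0.6, 0.4, 1.7]
width: 0.0382
```

Emit:
drive_tool(series=[0, 0, 0, 0, 0.85, 0, 0, 0, 0, 0.85, 0, 0, 0, 0, 0.85, 0, 0, 0, 0, 0.85])

```text
t: 24.72
position: [0.45, 0.1217, 0.0113]
tool_rot: [-0.0, 0.996, 0.084, 0.001]
ft_force: [-0.8, 0.2, 6.3]
width: 0.0268
```

Emit:
drive_tool(series=[0, 0, -20, 0, 0.85, 0, 0, -50, 0, 0.85, 0, 0, -80, 0, 0.85, 0, 0, -80, 0, 0.85, 0, 0, -80, 0, 0.85])

```text
t: 25.13
position: [0.4502, 0.1219, 0.092]
tool_rot: [-0.001, 0.997, 0.083, 0.002]
ft_force: [-0.8, -0.1, -1.1]
width: 0.0266
```

Emit:
drive_tool(series=[8, -38, 0, 0, 0.85, 16, -76, 0, 0, 0.85, 24, -114, 0, 0, 0.85, 32, -152, 0, 0, 0.85, 39, -186, 0, 0, 0.85])

```text
t: 25.55
position: [0.456, 0.3126, 0.0887]
tool_rot: [0.001, 0.997, 0.083, -0.001]
ft_force: [0.4, -1.1, -2.0]
width: 0.0271
```

Emit:
drive_tool(series=[0, 0, 0, 0, 0.85, 0, 0, 10, 0, 0.85, 0, 0, 40, 0, 0.85, 0, 0, 65, 0, 0.85, 0, 0, 65, 0, 0.85])

```text
t: 25.97
position: [0.453, 0.3062, 0.019]
tool_rot: [0.005, 0.997, 0.082, -0.005]
ft_force: [-0.3, -0.7, -1.4]
width: 0.0271
```

Emit:
drive_tool(series=[0, 0, 2, 0, 0.85, 0, 0, 5, 0, 0.85, 0, 0, 8, 0, 0.85, 0, 0, 10, 0, 0.85, 0, 0, 10, 0, 0.85])

```text
t: 26.38
position: [0.4575, 0.3116, 0.0164]
tool_rot: [-0.001, 0.997, 0.083, 0.001]
ft_force: [0.5, -0.6, 1.6]
width: 0.0265
```

Emit:
drive_tool(series=[0, 0, 0, 0, 0.85, 0, 0, 0, 0, 0.85])

```text
t: 26.55
position: [0.4574, 0.3116, 0.0164]
tool_rot: [-0.001, 0.997, 0.084, 0.001]
ft_force: [-1.3, -0.8, 4.5]
width: 0.0267
```

Emit:
drive_tool(series=[0, 0, 0, 0, 0.6, 0, 0, 0, 0, 0.4, 0, 0, 0, 0, 0.4, 0, 0, 0, 0, 0.4, 0, 0, -20, 0, 0.4])

```text
t: 26.97
position: [0.4549, 0.3091, 0.032]
tool_rot: [0.003, 0.997, 0.083, -0.003]
ft_force: [-0.1, 0.3, -0.3]
width: 0.0512
```

Emit:
drive_tool(series=[0, 0, -30, 0, 0.1, 0, 0, -65, 0, 0, 0, 0, -100, 0, 0, 0, 0, -130, 0, 0, 16, 26, -130, 0, 0])

```text
t: 27.38
position: [0.4789, 0.2931, 0.1727]
tool_rot: [-0.004, 0.996, 0.087, 0.006]
ft_force: [1.4, 0.4, 0.2]
width: 0.0856
```

Emit:
drive_tool(series=[19, 31, 0, 0, 0, 38, 62, 0, 0, 0, 57, 93, 0, 0, 0, 76, 124, 0, 0, 0, 95, 155, 0, 0, 0])

```text
t: 27.8
position: [0.5972, 0.1498, 0.1652]
tool_rot: [-0.0, 0.997, 0.084, -0.0]
ft_force: [0.4, 0.5, -0.7]
width: 0.0853
```

Emit:
drive_tool(series=[18, 30, 0, 0, 0, 18, 30, 0, 0, 0, 18, 30, 0, 0, 0, 18, 30, 0, 0, 0])

```text
t: 28.13
position: [0.6187, 0.1245, 0.1647]
tool_rot: [0.0, 0.997, 0.083, -0.001]
ft_force: [-1.0, -0.6, -0.2]
width: 0.0855
```

Run:
```python
from look import *
s,i=look("w10",[((.6205,.1245,.1),.015),((.63,.015,.003),.036),((.6205,.1245,.07),.028)])
print(tool(s,[.6205,.1245,.034]))
```

```text
28.1333 [0.6187 0.1245 0.1647] [0.986 0.166] [ 0.45  0.45 -0.07 -0.   -1.06  1.28] 0.08549054952490352 [-1.  -0.6 -0.2]
[  1.90023972   0.27227364 130.71413926]
```

View pics/w10.png

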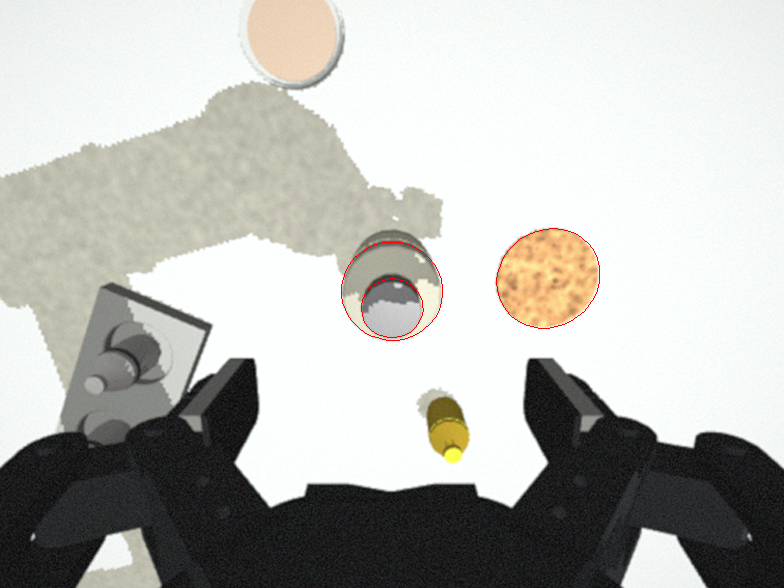

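The bottle at (392,305) and the mat at (548,278) match exactly. I grip the bottle and bring it home.

Emit:
drive_tool(series=[2, 0, 10, 0, 0, 2, 0, 45, 0, 0, 2, 0, 80, 0, 0, 2, 0, 110, 0, 0, 2, 0, 130, 0, 0])

```text
t: 28.6
position: [0.6185, 0.1255, 0.0316]
tool_rot: [0.0, 0.996, 0.084, -0.002]
ft_force: [0.3, -0.2, -0.2]
width: 0.0851
```

Emit:
drive_tool(series=[0, 0, 0, 0, 0, 0, 0, 0, 0, 0, 0, 0, 0, 0, 0.3, 0, 0, 0, 0, 0.6, 0, 0, 0, 0, 0.6], squeeze=40)

```text
t: 29.02
position: [0.6226, 0.1257, 0.0379]
tool_rot: [-0.001, 0.996, 0.084, 0.002]
ft_force: [-0.4, 0.3, 0.5]
width: 0.0552
```

Emit:
drive_tool(series=[0, 0, 0, 0, 0.6, 0, 0, 0, 0, 0.6, 0, 0, 0, 0, 0.6, 0, 0, 0, 0, 0.6, 0, 0, 0, 0, 0.6])

```text
t: 29.43
position: [0.6227, 0.1257, 0.0378]
tool_rot: [-0.001, 0.996, 0.084, 0.002]
ft_force: [-0.5, 1.3, 7.1]
width: 0.0546
```

Emit:
drive_tool(series=[0, 0, -15, 0, 0.6, 0, 0, -35, 0, 0.6, 0, 0, -50, 0, 0.6, 0, 0, -50, 0, 0.6, 0, 0, -50, 0, 0.6])

```text
t: 29.85
position: [0.6211, 0.125, 0.0858]
tool_rot: [-0.001, 0.997, 0.083, 0.001]
ft_force: [-0.4, -0.2, -3.4]
width: 0.0547
```

Emit:
drive_tool(series=[-2, 25, 0, 0, 0.6, -4, 55, 0, 0, 0.6, -6, 85, 0, 0, 0.6, -9, 110, 0, 0, 0.6, -9, 110, 0, 0, 0.6])

```text
t: 30.27
position: [0.6288, 0.0107, 0.0831]
tool_rot: [0.0, 0.997, 0.081, -0.002]
ft_force: [1.5, 0.5, -2.0]
width: 0.0551
```

Emit:
drive_tool(series=[0, 0, 0, 0, 0.6, 0, 0, 15, 0, 0.6, 0, 0, 30, 0, 0.6, 0, 0, 40, 0, 0.6, 0, 0, 40, 0, 0.6])

```text
t: 30.68
position: [0.6283, 0.0155, 0.0419]
tool_rot: [0.0, 0.996, 0.084, -0.003]
ft_force: [-0.2, -0.1, -3.7]
width: 0.0549
```

Emit:
drive_tool(series=[0, 0, 0, 0, 0.6])

```text
t: 30.77
position: [0.6301, 0.0155, 0.0443]
tool_rot: [0.0, 0.996, 0.084, -0.001]
ft_force: [-1.4, -0.5, -2.0]
width: 0.055
```

Run:
```python
from look import *
s=r.sense(); z=s["position"][2]-.0378
s,i=look("w11",[((.63,.015,.003),.036),((.63,.015,z+.1),.015),((.63,.015,z+.07),.028)])
```

```text
30.7667 [0.6301 0.0155 0.0443] [0.986 0.167] [ 0.28  0.57 -0.19  0.   -0.81  1.46] 0.054972160025910634 [-1.4 -0.5 -2. ]
```

View pics/w11.png

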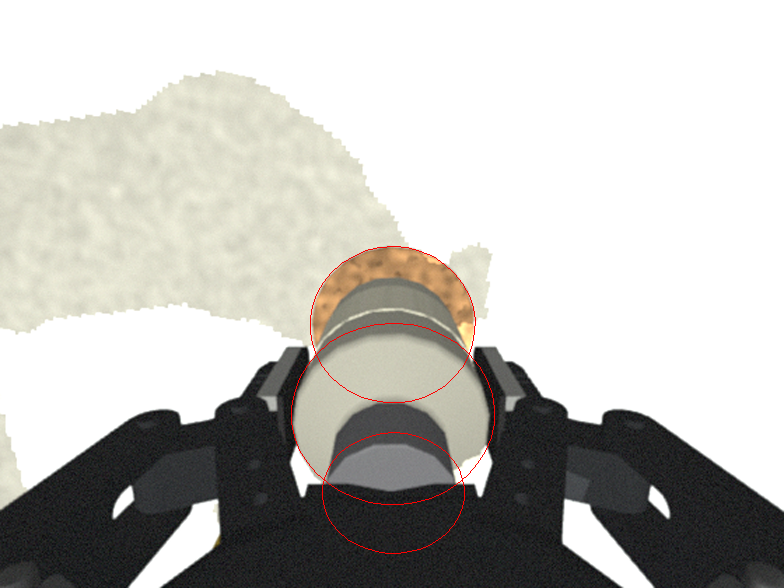

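The bottle is over the mat, rim at (393,325), at most 1–2 mm short in x, and the mat ring fits. I'll shift 1 mm, lower and release.

Emit:
drive_tool(series=[1, 0, 1, 0, 0.6, 1, 0, 2, 0, 0.6, 1, 0, 3, 0, 0.6, 1, 0, 3, 0, 0.6, 1, 0, 3, 0, 0.6])

```text
t: 31.23
position: [0.6316, 0.0151, 0.0425]
tool_rot: [-0.0, 0.997, 0.083, 0.0]
ft_force: [-0.3, -0.7, -3.0]
width: 0.0548
```

Emit:
drive_tool(series=[0, 0, 0, 0, 0.6])

```text
t: 31.32
position: [0.6316, 0.0151, 0.0425]
tool_rot: [0.0, 0.997, 0.083, 0.0]
ft_force: [-0.1, -0.3, -2.2]
width: 0.0549
```

Not yet in contact; I lower it in small steps.

Emit:
drive_tool(series=[0, 0, 1, 0, 0.6, 0, 0, 2, 0, 0.6, 0, 0, 2, 0, 0.6, 0, 0, 2, 0, 0.6])

```text
t: 31.65
position: [0.6317, 0.0151, 0.0409]
tool_rot: [0.0, 0.997, 0.084, 0.0]
ft_force: [-2.5, -0.1, 1.8]
width: 0.0548
```

Emit:
drive_tool(series=[0, 0, 1, 0, 0.6, 0, 0, 1, 0, 0.6, 0, 0, 1, 0, 0.6, 0, 0, 1, 0, 0.6])

```text
t: 31.98
position: [0.6317, 0.0151, 0.0408]
tool_rot: [0.0, 0.996, 0.084, 0.0]
ft_force: [-2.4, -0.3, 7.2]
width: 0.0548
```

Emit:
drive_tool(series=[0, 0, 0, 0, 0.4, 0, 0, 0, 0, 0.2, 0, 0, 0, 0, 0, 0, 0, 0, 0, 0, 0, 0, 0, 0, 0])

```text
t: 32.4
position: [0.6317, 0.0151, 0.0391]
tool_rot: [-0.0, 0.997, 0.083, -0.0]
ft_force: [0.2, -0.4, 0.3]
width: 0.0855
```

Emit:
drive_tool(series=[0, 0, -25, 0, 0, 0, 0, -60, 0, 0, 0, 0, -95, 0, 0, 0, 0, -130, 0, 0, -30, 0, -140, 0, 0])

```text
t: 32.82
position: [0.6089, 0.0111, 0.1853]
tool_rot: [0.0, 0.996, 0.084, 0.007]
ft_force: [1.6, 1.1, 3.1]
width: 0.0852
```

Emit:
drive_tool(series=[-30, 0, 0, 0, 0, -60, 0, -10, 0, 0, -60, 0, -10, 0, 0, -60, 0, -10, 0, 0])

```text
t: 33.15
position: [0.5423, -0.0, 0.1905]
tool_rot: [-0.0, 0.997, 0.084, 0.001]
ft_force: [0.8, 0.2, 0.8]
width: 0.0857
```

Run:
```python
from look import *
B=(.63,.015)
s,i=look("w12",[((*B,.003),.036),((*B,.103),.015),((*B,.073),.028)])
n="scene"; im=vision.capture(n)[:,:,::-1]; cv2.imwrite("pics/scene9.png",cv2.resize(np.clip(im*1.6,0,255).astype(np.uint8)[60:380,80:500],None,fx=1.8,fy=1.8,interpolation=2))
```

```text
33.15 [ 0.5423 -0.      0.1905] [0.986 0.167] [ 0.3   0.28 -0.26  0.   -1.03  1.44] 0.08566151144954587 [0.8 0.2 0.8]
```

View pics/w12.png

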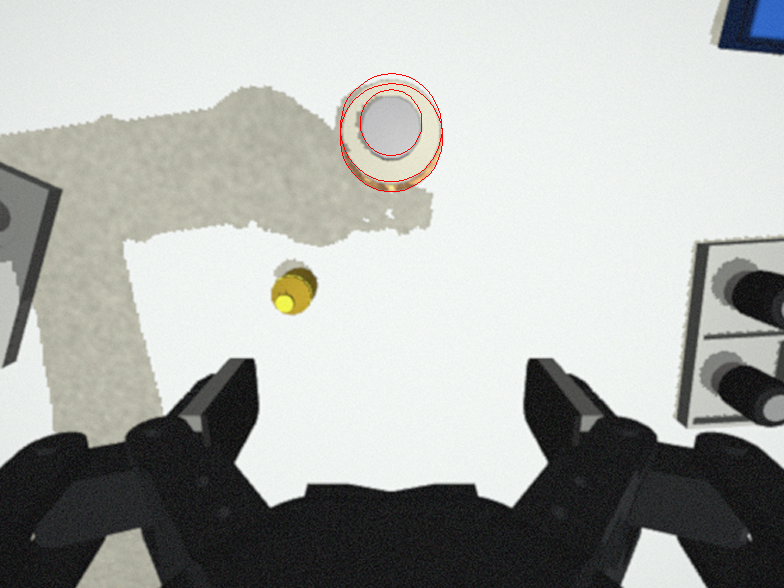

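View pics/scene9.png

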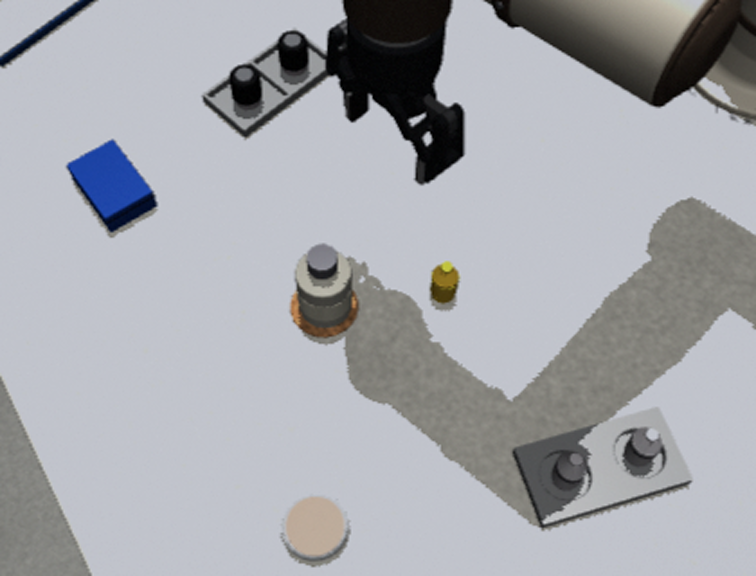

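```bash
python3 -c "
from station import r
print(r.hand_in())"
```

```text
the job is handed in; nothing more can be done
None
```

The job is handed in at about 33 s of the 141 s allowed. Both eyepieces are in the square tray and both objectives in the round wells, one to each. The bottle is back on its cork mat.

I stood the bottle aside on bare bench first, then put away the eyepiece behind it, the other eyepiece and the two objectives, and returned the bottle last.

**Last checks:** The final wrist and scene pictures show all four optics upright in their places and the bottle upright on the mat. The yellow decoy, slide box and culture dish are unmoved as far as the pictures show. The gripper was open and well clear.

**What did not go cleanly:**
- **First bottle grip:** it came out about 9 mm too high and 6 mm off, because I had read the pose while the arm was still moving. I opened and regripped before lifting, and nothing shifted.
- **Bottle position:** it appears about 2 mm off the mat centre, toward the robot. The calibration is only good to about 2 mm and the mat leaves 8 mm of margin all round, so I left it.
- **Highest force seen:** the highest wrist force in the readings after each move was about 26 N, as the bottle was set on the bench.

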